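# Present the beak-horn stake over its holder

## Robot

A 6-joint arm with a two-finger parallel gripper is mounted at the origin on the work surface. World frame = base frame: x ahead of the robot, y to its left, z up, the work surface at z = 0. Lengths are in m, angles in degrees, forces in N, time in s.
With the tool pointing down it reaches from about 0.25 to 0.725 m from the base axis. Payload 9.7 kg.
Tool frame: the origin (TCP) lies at the very end of the fingers, on their centre line; the grasp point (between the pads) lies 19 mm behind it; z points along the fingers, y is the line along which they close (so a half turn about z gives the same grasp; the last joint's range is limited). The gripper opens to 85 mm and grips with 20 to 120 N. Pads are 22 mm wide; open, the fingers measure 114 mm over their backs; the gripper's body (76 mm by 85 mm) begins 54 mm behind the grasp point. The pads swing forward as they close: fully open they stand 13 mm farther back than shut.
Start: joints at [-71.734, 4.979, 10.078, 95.1, 0, 90], TCP at [0.172, -0.522, 0.231] pointing down, gripper open.
Joint ranges: [-179.16, 179.16], [-48.56, 103.87], [-65.8, 70.77], [-126.05, 130.52], [-82.76, 87.17], [-180, 180]. Speed limits (degrees/s): [127.2, 127.2, 147.25, 180, 180, 180].

## Interface

Orientations are given as [roll, pitch, yaw] about the fixed x, y, z axes, in that order (R = Rz(yaw) Ry(pitch) Rx(roll)).
In Python, from workcell import bot gives the robot as it stands.
- The arm moves only by the tool arm_command, never from a script. Its argument "series" is a list of rows, each a list of 4 numbers: the shift along the tool's x, y, z in m, then the turn about the tool's z in rad. A call has exactly 5 rows; each row is the pose to reach, as a shift and turn from the pose commanded when the call began, along the tool's axes at that moment; what a row does not reach only later rows make up. A row lasts 1/10 s, in which the tool goes at most 50 mm and 8.59 degrees, less where a joint would pass 70% of its speed; a pose out of reach is approached as far as the arm can. A call with a gripper value outside its range is refused whole. "hand" is the finger opening in m, from 0 to 0.0854, set as the call begins (left out, the last holds). The fingers move at their own pace and stop on an object; "grip_force" is the grip in N (left out, the last holds). Time passes only in rows, so rows that repeat a pose let the fingers close, or fill a call up. It gives the time, the measured TCP pose, the force, the opening and the grip force at its end, in the units of the state.
- bot.get_obs(): the state, without advancing time (a new reading comes with each control period).
- bot.camera(name): name is "side" or "top" or "wrist"; returns a dict with "color" (384x512x3 uint8, blue, green, red), "camera_matrix" (3x3 intrinsics, pixels), "xyz" and "orientation" of the camera in the world; the wrist camera has in their place "T_tool_cam" (4x4, takes a point from camera to tool coordinates, whose origin is the TCP and whose axes are the flange's). Camera axes: x right, y up, looking along -z (the intrinsics and any distortion apply to the point x, -y, -z); pixel columns grow to the right and rows downward; lengths in m; the calibration is good to about 2 mm. A picture is of the moment at which its call begins: read the wrist's pose just before it. There is no depth.
- bot.job_done(): hands the job in; it is judged then, once.
Trained networks look in the newest picture that a camera, given by its name, has taken for a name from the list of things; names that differ only in an ending like _2 or _b are one class to them, and where a whole thing is asked for, a point or a joint stands for the part that bears it (a point fixed in the world has none). Each returns a list of dicts, best first, with "confidence" (0 to 1); they miss things now and then, are a little off and sometimes report something else, mostly with a low value. They report only what shows in the picture. A call takes as long as a camera call.
- bot.find_in(camera, target): "location" ([column, row] in pixels, amid what is visible of it).
- bot.mark_of(camera, target): "location" ([column, row] in pixels: a listed point, or the origin of a listed thing).
The state is a dict: "time": time; "q": joint angles; "qd": joint speeds; "joint_efforts": joint torques, N m; "ee_pos": TCP position; "tcp_rot": TCP orientation; "wrist_force": force on the tool from outside, world axes, zero at the start; "torque": the same for the moment, N m; "opening": finger opening in m; "grasp_force": force on a finger pad.
Only numpy, scipy, OpenCV 4.12 (cv2) and the standard library are available. Lean on these libraries where they do the work, as an engineer would, in place of code of your own. Each camera call takes 0.05 s, during which the arm holds its last target. There are 200 camera calls.

## Task

Pick the beak-horn stake (the one with the flat table and the long tapered horn) out of the wooden block by its balance point and carry it level to the cast-iron stake holder. Its steel is mirror polished and marks easily, so keep the grip light, no more than about 15 N, and leave the other stake, the hammer, the bowl and the jar alone. Finish while still holding it, level and still, with the tang centred and square over the socket and a finger's width clear of it, the horn pointing away from the thumbscrew, ready for me to guide it down.

Things in the scene. Friction and masses are not known exactly. Their poses are not given: they have to be found in the camera images.
- stake: Beak-horn stake, solid polished steel, 0.53-0.76 kg. Origin on the tang axis at the flat underside; x towards the horn, z up. Flat table 34 x 30 mm (x -17 to 17), then straight round arm 24 mm thick (x 17 to 85), both 24 mm high from the underside; horn tapers on to x 175. Square tang 15 mm, 30 long, below the table. Balances at x 46, z 10 mm: take the round arm there.
- stake_tang (a point): Centre of the tip of the stake's square tang, 30 mm straight below the stake's origin. At the start the tang is down in a hole of the wooden block. Gripped at the balance point the stake lifts safely with 9 to 15 N; gripped 20 mm or more off it, it swings down in so light a grip.
- stake_nose (a point): Tip of the stake's tapered horn, 175 mm from the tang axis along the stake's x and 12 mm above its underside.
- holder: Dark cast-iron stake holder fixed to the bench: flange 100 x 80 x 13 mm with bolts, square boss 50 mm, 55 mm high, open square socket in its top. Origin under the socket at bench level; x points to the side away from the thumbscrew, z up. The steel thumbscrew with T-bar stands out of the -x side to x -62 mm, 38 mm high.
- holder_socket (a point): Centre of the mouth of the holder's socket: square, 18 mm wide, 36 mm deep, sides along the holder's x and y; 55 mm above the bench. The stake is to be held with the tang tip about 20 mm above this point.
- block: Fixed wooden stake block 130 (x) x 190 (y) x 45 mm high, origin under its centre. In its flat top, 40 mm to -x of centre, two 18 mm square holes 38 mm deep at y +42.5 and -42.5; one holds the beak-horn stake, the other the mushroom stake, in either order. Both stand level on the block's top (45 mm), loose in the hole; the horn points to the block's +x and overhangs its edge.
- mushroom: Bystander: mushroom stake, the other stake in the block, 85 mm beside the beak-horn stake: round steel shank with a domed head 38 mm across, 55 mm above the block. Origin on its axis at the block's top. Leave it alone.
- hammer: Bystander: chasing hammer lying on the bench, 240 mm long, 26 mm high. Origin on the bench under the middle of the handle, x towards the head. Leave it alone.
- bowl: Bystander: blue ceramic bowl, 136 mm across, 45 mm high, origin under its centre. Leave it alone.
- jar: Bystander: amber glass jar with black cap, 64 mm across, 85 mm high, origin under its centre. Leave it alone.

How it is judged (in metres and radians):
On the way:
1. the stake is lifted out of the block, level, with the fingers at its balance point (x of the grasp point in the frame of stake between 0.032 and 0.06 m and z of stake_tang in the frame of block above 0.05 m and angle between stake's own z axis and vertical below 0.105 rad and contact force between the fingers and stake above 1 N), for 0.2 s.
At the end, for the whole second after the job is handed in: Still gripped within 14 mm of the balance point, clear of the holder: tang tip within 8 mm of the socket's centre line and 6 to 45 mm above its mouth, stake level within 5 deg, horn within 8 deg of straight away from the thumbscrew, at rest (x of the grasp point in the frame of stake between 0.032 and 0.06 m and horizontal distance between stake_tang and holder_socket below 0.008 m and z of stake_tang in the frame of holder between 0.061 and 0.1 m and angle between stake's own z axis and vertical below 0.087 rad and angle between the x axis of stake and the x axis of holder, either way round below 0.14 rad and x of stake_nose in the frame of holder above 0.13 m and linear speed of stake below 0.02 m/s and angular speed of stake below 0.15 rad/s and contact force between the fingers and stake above 1 N and contact force between stake and holder below 0.2 N); the arm keeps its last pose, push and grip.
It fails at once if the polished stake is gripped with more than 20 N a finger (40 N on both together) (contact force between the fingers and stake above 40 N).
It fails at once if the stake tips more than 12 degrees (angle between stake's own z axis and vertical above 0.21 rad).
It fails at once if the mushroom stake, hammer, bowl or jar is shifted more than 15 mm (distance of any of mushroom, hammer, bowl, jar from where it was at the start of the episode above 0.015 m).
It also fails if it takes over 48 s, if anything falls off the work surface, if the arm or the gripper's body presses on something with over 40 N, if the wrist force passes 120 N, or if a joint passes its speed limit or range.

## Working session

There is one attempt and no reset: what is moved stays moved. The work goes in short steps, Python scripts to look and compute and a tool call to move; the robot and the scene stay as the last step left them, time stands still between calls to the robot, and variables do not carry over. Pictures are saved under pics/ and viewed, at most 10 in all, crops included, and the job is handed in when it is done.

Besides the shell and the picture viewer there is one more tool, called after "Emit:" as name(argument=value, ...), one argument or row to a line, values as JSON. arm_command: Moves the arm, as the interface text tells. Its arguments: {"type":"object","properties":{"series":{"type":"array"},"hand":{"type":"number"},"grip_force":{"type":"number"}},"required":["series"]}

```bash
mkdir -p pics; ls
cat > h.py <<'E'
import numpy as np, cv2
from workcell import bot
from scipy.spatial.transform import Rotation as R
def ori(o):
    o=np.array(o,float)
    return o if o.shape==(3,3) else R.from_euler('xyz',o,degrees=True).as_matrix()
def cam(n):
    s=bot.get_obs(); c=bot.camera(n)
    K=np.array(c['camera_matrix'])
    if 'T_tool_cam' in c:
        T=np.array(c['T_tool_cam']); Rt=ori(s['tcp_rot'])
        Rc=Rt@T[:3,:3]; p=Rt@T[:3,3]+np.array(s['ee_pos'])
    else: Rc=ori(c['orientation']); p=np.array(c['xyz'])
    return c,K,Rc,p
def px2w(C,uv,z):
    c,K,Rc,p=C
    d=np.linalg.inv(K)@np.array([uv[0],uv[1],1.]); d=Rc@(d*[1,-1,-1])
    return p+d*(z-p[2])/d[2]
def w2px(C,w):
    c,K,Rc,p=C
    q=(Rc.T@(np.array(w)-p))*[1,-1,-1]; q=K@q; return q[:2]/q[2]
E
python3 - <<'E'
from h import *
s=bot.get_obs(); print(s)
for n in ['top','side','wrist']:
    C=cam(n); c=C[0]
    print(n,[(k,np.round(np.array(v),3).tolist()) for k,v in c.items() if k!='color'])
    cv2.imwrite(f'pics/{n}0.png',c['color'])
    for t,z in [('stake',.045),('stake_tang',.015),('stake_nose',.057),('holder',0),('holder_socket',.055),('block',0),('mushroom',.045),('hammer',0),('bowl',0),('jar',0)]:
        for m in bot.mark_of(n,t)[:2]:
            print(t,np.round(m['location'],1),round(m['confidence'],2),np.round(px2w(C,m['location'],z),4))
a=[cv2.imread(f'pics/{n}0.png') for n in ['top','side']]
cv2.imwrite('pics/m.png',cv2.resize(np.vstack(a),None,fx=.78,fy=.78))
E
```

```text
pics
{'time': 0.0, 'q': array([-7.17365376e+01,  5.01172331e+00,  1.00339728e+01,  9.50980057e+01,
       -1.08623176e-03,  9.00003039e+01]), 'qd': array([-0.07861885, -0.05534817, -0.06732712, -0.14706093,  0.05378376,
        0.00865259]), 'joint_efforts': array([ 2.23514733e-03, -5.20383668e+01,  4.64808297e+01,  1.61944132e-02,
        1.50058768e-04, -3.41220300e-05]), 'ee_pos': array([ 0.17228876, -0.52208687,  0.23057276]), 'tcp_rot': array([-1.79924244e+02,  1.08663261e-03,  1.82631599e+01]), 'wrist_force': array([-0.38019353, -0.20321056, -0.4302598 ]), 'torque': array([-0.01006761,  0.02563448, -0.02570066]), 'grasp_force': 0.0, 'opening': 0.08534583242267788}
top [('camera_matrix', [[397.126, 0.0, 254.853], [0.0, 397.126, 197.346], [0.0, 0.0, 1.0]]), ('xyz', [0.43, -0.101, 1.148]), ('orientation', [8.695, 1.289, -89.85])]
stake [329.4 233.6] 0.56 [ 0.4977 -0.2816  0.045 ]
stake [337.4 171.5] 0.27 [ 0.6728 -0.3086  0.045 ]
stake_nose [335.6 174.2] 0.76 [ 0.6624 -0.3011  0.057 ]
holder [137.3 233.9] 0.7 [0.4989 0.2667 0.    ]
holder_socket [130.9 228.7] 0.8 [0.5099 0.2676 0.
[... 669 characters left out ...]
 [0.5098 0.2689 0.    ]
holder_socket [262.  314.4] 0.96 [0.5118 0.2674 0.055 ]
block [304.4 182.7] 0.91 [ 0.5399 -0.2682  0.    ]
block [214.5 217.9] 0.43 [ 0.7213 -0.04    0.    ]
mushroom [309.6 185.7] 0.69 [ 0.5134 -0.1893  0.045 ]
mushroom [309.6 146.5] 0.19 [ 0.5543 -0.398   0.045 ]
hammer [290.1 247.4] 0.71 [0.5161 0.0112 0.    ]
bowl [213.  217.2] 0.72 [ 0.7259 -0.0416  0.    ]
jar [308.8 146.3] 0.64 [ 0.5694 -0.481   0.    ]
jar [289.2 245.9] 0.5 [0.5193 0.0067 0.    ]
wrist [('camera_matrix', [[315.265, 0.0, 255.828], [0.0, 315.265, 194.42], [0.0, 0.0, 1.0]]), ('T_tool_cam', [[0.0, 0.953, 0.304, 0.078], [1.0, -0.0, 0.0, -0.001], [0.0, 0.304, -0.953, -0.143], [0.0, 0.0, 0.0, 1.0]])]
```

View pics/m.png

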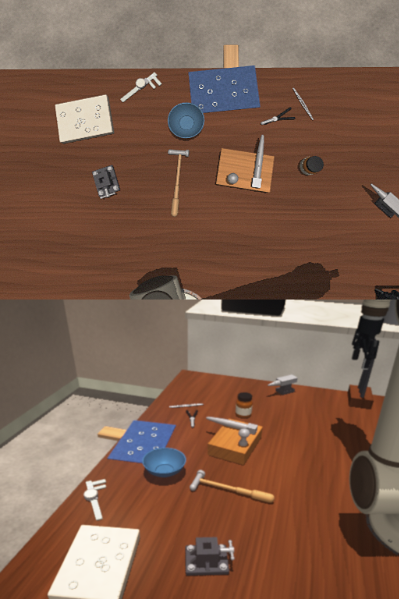

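Emit:
arm_command(
  series=[
    [0.025,-0.006,0,0],
    [0.07,-0.017,0,0],
    [0.115,-0.028,0,0],
    [0.16,-0.039,0,0],
    [0.205,-0.05,0,0],
  ],
  grip_force=12,
)

```text
time: 2.15
ee_pos: [0.3527, -0.4094, 0.2314]
tcp_rot: [180.0, -0.0, 18.2]
wrist_force: [1.1, -0.3, 0.4]
opening: 0.0854
grasp_force: 0.0
```

Emit:
arm_command(
  series=[
    [0.045,-0.011,0,0.1],
    [0.095,-0.023,0,0.2],
    [0.145,-0.035,0,0.3],
    [0.19,-0.046,0,0.4],
    [0.22,-0.053,0,0.48],
  ],
  hand=0.06,
)

```text
time: 2.65
ee_pos: [0.5461, -0.289, 0.2309]
tcp_rot: [-180.0, 0.0, -9.4]
wrist_force: [0.2, -1.0, -0.2]
opening: 0.0598
grasp_force: 0.0
```

```bash
cat > look.py <<'E'
from h import *
import sys
C=cam('wrist'); s=bot.get_obs(); print(s['time'],s['ee_pos'],s['tcp_rot'],s['opening'],s['qd'].round(1))
cv2.imwrite(f'pics/{sys.argv[1]}.png',C[0]['color']); np.save('C.npy',np.array([C[1],C[2],np.tile(C[3],(3,1))]))
for a in sys.argv[2:]:
    t,z=a.split(':')
    for m in bot.mark_of('wrist',t)[:2]:
        print(t,np.round(m['location'],1),round(m['confidence'],2),np.round(px2w(C,m['location'],float(z)),4))
E
python3 look.py w1 stake:.045 stake_nose:.057 mushroom:.045 block:0
```

```text
2.7 [ 0.54848613 -0.28724249  0.23007188] [-1.79912190e+02 -1.51550303e-02 -9.49862324e+00] 0.06016771051011603 [ -3.4  -1.7  -2.6  -0.9  -0.5 -13.3]
stake [253.2 212.8] 0.86 [ 0.4978 -0.2773  0.045 ]
stake_nose [252.1  39.9] 0.81 [ 0.6692 -0.305   0.057 ]
mushroom [176.1 214.3] 0.71 [ 0.5101 -0.1919  0.045 ]
block [217.7 167.7] 0.85 [ 0.5456 -0.2412  0.    ]
```

View pics/w1.png

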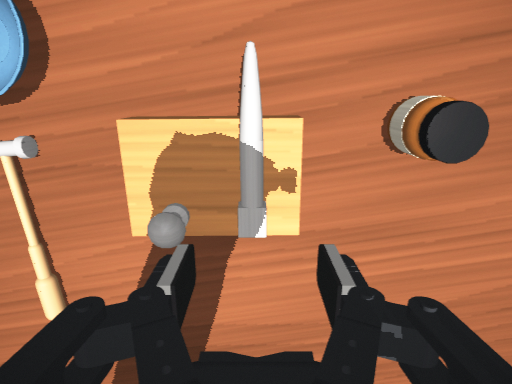

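```bash
python3 look.py w2 stake:.045 stake_nose:.057 stake_tang:.015; python3 -c "
import cv2
i=cv2.imread('pics/w2.png')[30:245,105:315]
cv2.imwrite('pics/w2c.png',cv2.resize(i,None,fx=2.75,fy=2.75,interpolation=cv2.INTER_NEAREST))"
```

```text
2.95 [ 0.54311177 -0.29174106  0.23138407] [ 1.79991894e+02  7.55635501e-03 -9.22723262e+00] 0.06023786000170884 [-0.7 -0.6 -0.1 -0.1 -0.   0.3]
stake [250.5 212.2] 0.74 [ 0.4961 -0.277   0.045 ]
stake_nose [248.8  35.7] 0.97 [ 0.6704 -0.3047  0.057 ]
```

View pics/w2c.png

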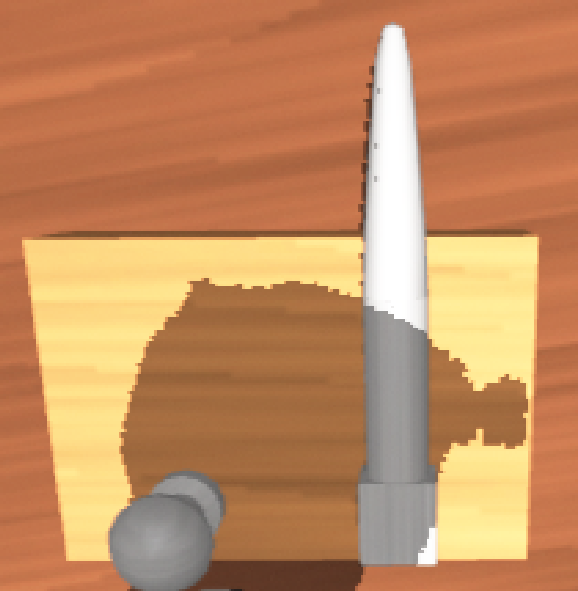

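```bash
cat > pts.py <<'E'
from h import *
A=np.load('C.npy'); C=(None,A[0],A[1],A[2][0])
f=lambda x,y,z: px2w(C,(105+x/2.75,30+y/2.75),z)
P={'nose':f(394,25,.057),'fl':f(358,484,.069),'fr':f(436,484,.069),'rl':f(360,564,.069),'rr':f(437,566,.069),'al':f(365,400,.057),'ar':f(428.5,400,.057),
'bl':f(22,239,.045),'br':f(538,237,.045),'brr':f(527,559,.045),'brl':f(67,560,.045)}
for k,v in P.items(): print(k,v.round(4))
o=(P['fl']+P['fr']+P['rl']+P['rr'])/4; d=P['nose']-o; print(o,np.degrees(np.arctan2(d[1],d[0])),np.hypot(*d[:2]))
am=(P['al']+P['ar'])/2; print('arm mid',am); d=P['nose']-am;print(np.degrees(np.arctan2(d[1],d[0])))
for a,b in [('br','bl'),('brr','brl')]: d=P[b]-P[a]; print('blk',np.degrees(np.arctan2(d[1],d[0]))-90)
c=np.mean([P[k] for k in ['bl','br','brr','brl']],0); print('blockc',c)
for y in(-9.,): 
  t=np.radians(y); print('hole pred',c+R.from_euler('z',y,degrees=True).apply([-.04,-.0425,0]))
E
python3 pts.py
```

```text
nose [ 0.6678 -0.3037  0.057 ]
fl [ 0.5144 -0.2645  0.069 ]
fr [ 0.5097 -0.2933  0.069 ]
rl [ 0.482  -0.2594  0.069 ]
rr [ 0.4764 -0.2886  0.069 ]
al [ 0.543  -0.2716  0.057 ]
ar [ 0.5391 -0.2952  0.057 ]
bl [ 0.6207 -0.1559  0.045 ]
br [ 0.591  -0.3445  0.045 ]
brr [ 0.4623 -0.3248  0.045 ]
brl [ 0.4923 -0.136   0.045 ]
[ 0.49563143 -0.27642154  0.069     ] -9.019122821260268 0.17427546449994089
arm mid [ 0.54105352 -0.2834095   0.057     ]
-9.11690826344486
blk -8.945677478946621
blk -9.026655642354314
blockc [ 0.54157923 -0.24032599  0.045     ]
hole pred [ 0.49542323 -0.27604537  0.045     ]
```

Emit:
arm_command(
  series=[
    [-0.001,-0.003,0.03,0],
    [-0.003,-0.006,0.07,0],
    [-0.0035,-0.0073,0.105,-0.004],
    [-0.0035,-0.0073,0.125,-0.004],
    [-0.0035,-0.0073,0.135,-0.004],
  ],
)

```text
time: 3.6
ee_pos: [0.54, -0.2836, 0.0943]
tcp_rot: [-180.0, 0.1, -9.1]
wrist_force: [-1.1, 0.3, 0.6]
opening: 0.0599
grasp_force: 0.0
```

Emit:
arm_command(
  series=[
    [0,0,0,0],
    [0,0,0,0],
    [0,0,0,0],
    [0,0,0,0],
    [0,0,0,0],
  ],
)

```text
time: 4.1
ee_pos: [0.5417, -0.2837, 0.0971]
tcp_rot: [180.0, -0.1, -9.0]
wrist_force: [0.2, 0.3, 0.2]
opening: 0.0601
grasp_force: 0.0
```

```bash
python3 look.py w3 stake:.045 stake_nose:.057
```

```text
4.15 [ 0.54165888 -0.28361911  0.09683176] [ 1.79985223e+02 -4.36649039e-02 -9.00521169e+00] 0.06039842981490657 [-0.   0.1 -0.4  0.1  0.1  0. ]
stake [255.8 278. ] 0.69 [ 0.495  -0.2756  0.045 ]
```

View pics/w3.png

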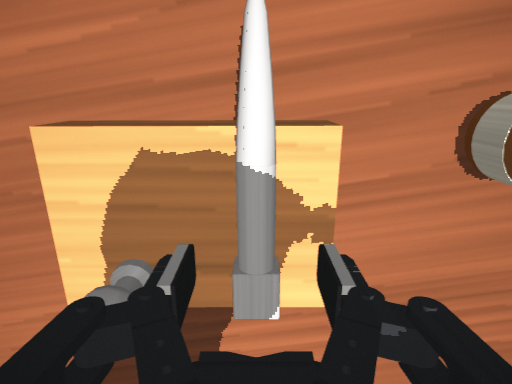

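Emit:
arm_command(
  series=[
    [0,0,0.012,0],
    [0,0,0.027,0],
    [0,0,0.04,0],
    [0,0,0.046,0],
    [0,0,0.048,0],
  ],
  hand=0.04,
)

```text
time: 4.75
ee_pos: [0.5407, -0.2832, 0.0467]
tcp_rot: [-180.0, 0.1, -9.0]
wrist_force: [0.6, -0.1, 0.4]
opening: 0.04
grasp_force: 0.0
```

Emit:
arm_command(
  series=[
    [0,0,0,0],
    [0,0,0,0],
    [0,0,0,0],
    [0,0,0,0],
    [0,0,0,0],
  ],
  hand=0.026,
  grip_force=12,
)

```text
time: 5.25
ee_pos: [0.5415, -0.2836, 0.0486]
tcp_rot: [180.0, -0.0, -9.0]
wrist_force: [-0.3, 0.3, 0.9]
opening: 0.0263
grasp_force: 0.0
```

Emit:
arm_command(
  series=[
    [0,0,0,0],
    [0,0,0,0],
    [0,0,0,0],
    [0,0,0,0],
    [0,0,0,0],
  ],
  hand=0.0236,
)

```text
time: 5.75
ee_pos: [0.5415, -0.2836, 0.0485]
tcp_rot: [180.0, -0.0, -9.0]
wrist_force: [0.4, -0.4, 3.4]
opening: 0.0241
grasp_force: 5.4
```

Emit:
arm_command(
  series=[
    [0,0,0,0],
    [0,0,0,0],
    [0,0,0,0],
    [0,0,0,0],
    [0,0,0,0],
  ],
  hand=0.023,
)

```text
time: 6.25
ee_pos: [0.5415, -0.2836, 0.0486]
tcp_rot: [180.0, -0.0, -9.0]
wrist_force: [-0.8, -0.8, 5.0]
opening: 0.023
grasp_force: 15.1
```

Emit:
arm_command(
  series=[
    [0,0,0,0],
    [0,0,0,0],
    [0,0,0,0],
    [0,0,0,0],
    [0,0,0,0],
  ],
  hand=0.0231,
)

```text
time: 6.75
ee_pos: [0.5415, -0.2836, 0.0486]
tcp_rot: [180.0, -0.0, -9.0]
wrist_force: [-0.6, -0.2, 5.8]
opening: 0.0233
grasp_force: 15.1
```

Emit:
arm_command(
  series=[
    [0,0,-0.001,0],
    [0,0,-0.003,0],
    [0,0,-0.006,0],
    [0,0,-0.009,0],
    [0,0,-0.012,0],
  ],
)

```text
time: 7.25
ee_pos: [0.5412, -0.2834, 0.0602]
tcp_rot: [-180.0, 0.0, -9.0]
wrist_force: [-0.3, -0.3, -4.9]
opening: 0.023
grasp_force: 14.3
```

Emit:
arm_command(
  series=[
    [0,0,-0.004,0],
    [0,0,-0.01,0],
    [0,0,-0.017,0],
    [0,0,-0.024,0],
    [0,0,-0.03,0],
  ],
)

```text
time: 7.75
ee_pos: [0.5416, -0.2836, 0.0913]
tcp_rot: [180.0, -0.0, -9.0]
wrist_force: [-0.7, -0.4, -5.8]
opening: 0.0232
grasp_force: 14.3
```

```bash
python3 look.py w4
python3 - <<'E'
from h import *
s=bot.get_obs(); print({k:np.round(s[k],3) for k in ['wrist_force','torque','grasp_force','opening','ee_pos']})
cv2.imwrite('pics/s4.png',cv2.resize(np.vstack([cv2.imread('pics/w4.png')[:,100:420],cv2.resize(cam('side')[0]['color'][80:230,220:420],(320,240))]),None,fx=.95,fy=.95))
E
```

```text
7.8 [ 0.54191762 -0.28375761  0.09228261] [ 1.79964959e+02 -1.06335613e-01 -9.00725515e+00] 0.023061493941587893 [ 0.  -0.  -0.5 -1.4 -0.   0. ]
{'wrist_force': array([ 0.182, -0.674, -4.512]), 'torque': array([-0.028, -0.002, -0.033]), 'grasp_force': np.float64(14.321), 'opening': np.float64(0.023), 'ee_pos': array([ 0.542, -0.284,  0.092])}
```

View pics/s4.png

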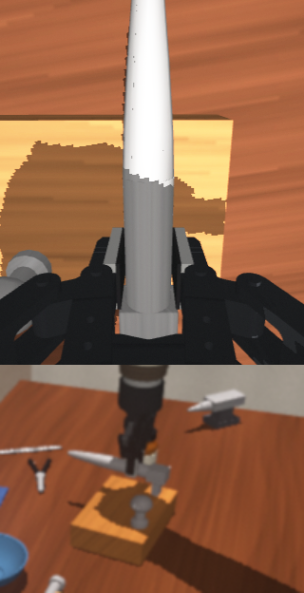

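Emit:
arm_command(
  series=[
    [0,0,-0.01,0],
    [0,0,-0.03,0],
    [0,0,-0.055,0],
    [0,0,-0.08,0],
    [0,0,-0.1,0],
  ],
)

```text
time: 8.35
ee_pos: [0.5415, -0.2835, 0.1923]
tcp_rot: [180.0, -0.1, -9.0]
wrist_force: [0.1, -0.7, -4.6]
opening: 0.0233
grasp_force: 14.3
```

Run:
```python
from h import *
T=cam('top');S=cam('side')
a=cv2.resize(T[0]['color'][205:265,100:170],None,fx=5,fy=5,interpolation=cv2.INTER_CUBIC)
b=cv2.resize(S[0]['color'][290:365,225:312],None,fx=4,fy=4,interpolation=cv2.INTER_CUBIC)
cv2.imwrite('pics/hold.png',np.hstack([a,b]))
for n,C in (('top',T),('side',S)):
    for m in bot.mark_of(n,'holder_socket')[:1]: print(m['location'],m['confidence'],px2w(C,m['location'],.055))
s=bot.get_obs(); print(s['time'],s['ee_pos'],s['grasp_force'])
```

```text
[131.1, 229.2] 0.65 [0.50856553 0.2669914  0.055     ]
[264.8, 316.8] 0.95 [0.50554359 0.27118775 0.055     ]
8.55 [ 0.54146419 -0.28356111  0.18994053] 14.314799755811691
```

View pics/hold.png

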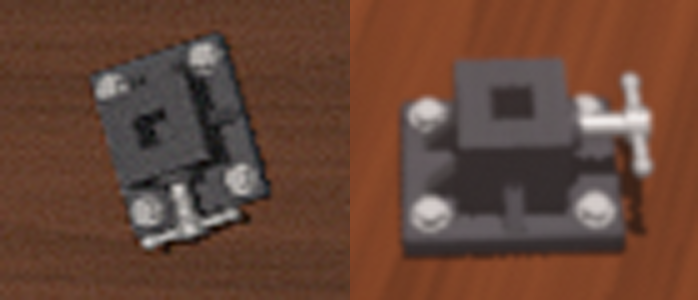

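Run:
```python
from h import *
T=cam('top');S=cam('side')
t=lambda x,y,z:px2w(T,(100+(x-2)/5,205+(y-2)/5),z); s=lambda x,y,z:px2w(S,(225+(x-1.5)/4,290+(y-1.5)/4),z)
an=lambda a,b:np.degrees(np.arctan2(*(b-a)[[1,0]])).round(1)
F=[t(*p,.013) for p in [(92,75),(218,35),(270,190),(145,248)]]
print(np.round(F,4),np.mean(F,0)); print('edges x',an(F[2],F[1]),an(F[3],F[0]),'y',an(F[1],F[0])-90,an(F[2],F[3])-90)
print('sock top',t(152,130,.055))
B=[s(*p,.055) for p in [(106,60),(212,60),(225,150),(106,150)]]
print(np.round(B,4),np.mean(B,0),'x',an(B[1],B[0]),an(B[2],B[3]),'y',an(B[0],B[3])-90,an(B[1],B[2])-90)
q=[s(*p,.055) for p in [(142,87),(185,87),(185,118),(142,118)]]; print('sock side',np.mean(q,0))
f=[s(*p,.013) for p in [(54,240),(274,240)]]; print('flange front x',an(f[1],f[0]))
```

```text
[[0.5393 0.3206 0.013 ]
 [0.5625 0.2484 0.013 ]
 [0.4734 0.2144 0.013 ]
 [0.4404 0.2847 0.013 ]] [0.50386895 0.26704748 0.013     ]
edges x 20.9 20.0 y 17.799999999999997 25.099999999999994
sock top [0.50468825 0.26986573 0.055     ]
[[0.5372 0.2512 0.055 ]
 [0.4907 0.2366 0.055 ]
 [0.4725 0.2849 0.055 ]
 [0.5222 0.3005 0.055 ]] [0.50564644 0.26831632 0.055     ] x 17.5 17.4 y 17.0 20.599999999999994
sock side [0.5053181 0.2673196 0.055    ]
flange front x 17.3
```

Emit:
arm_command(
  series=[
    [0,-0.005,0,0],
    [-0.001,-0.018,0,0],
    [-0.002,-0.038,0,0],
    [-0.003,-0.063,0,0],
    [-0.005,-0.09,0,0],
  ],
)

```text
time: 9.15
ee_pos: [0.5504, -0.1922, 0.1898]
tcp_rot: [-180.0, 0.0, -9.0]
wrist_force: [-0.5, 0.7, -4.6]
opening: 0.0233
grasp_force: 14.3
```

Emit:
arm_command(
  series=[
    [-0.0015,-0.028,0,0],
    [-0.003,-0.056,0,0],
    [-0.0045,-0.084,0,0],
    [-0.006,-0.112,0,0],
    [-0.0075,-0.14,0,0],
  ],
)

```text
time: 9.65
ee_pos: [0.5626, -0.0681, 0.1901]
tcp_rot: [-179.2, 0.0, -7.2]
wrist_force: [0.7, -1.1, -3.9]
opening: 0.0233
grasp_force: 14.3
```

Emit:
arm_command(
  series=[
    [-0.0015,-0.028,0,0],
    [-0.003,-0.056,0,0],
    [-0.0045,-0.084,0,0],
    [-0.006,-0.112,0,0],
    [-0.0075,-0.14,0,0],
  ],
)

```text
time: 10.15
ee_pos: [0.5682, -0.0186, 0.1918]
tcp_rot: [-177.3, 0.1, -3.2]
wrist_force: [-0.1, -0.0, -5.7]
opening: 0.0234
grasp_force: 14.3
```

Emit:
arm_command(
  series=[
    [-0.0015,-0.026,0,0],
    [-0.003,-0.05,0,0],
    [-0.004,-0.068,0,0],
    [-0.005,-0.08,0,0],
    [-0.005,-0.085,0,0],
  ],
)

```text
time: 10.65
ee_pos: [0.5681, 0.0268, 0.1961]
tcp_rot: [-175.5, 0.1, 0.5]
wrist_force: [-0.3, -0.4, -4.7]
opening: 0.0234
grasp_force: 14.3
```

Emit:
arm_command(
  series=[
    [0,0,0,-0.03],
    [0,0,0,-0.08],
    [0,0,0,-0.14],
    [0,0,0,-0.2],
    [0,0,0,-0.26],
  ],
)

```text
time: 11.15
ee_pos: [0.5681, 0.0256, 0.1959]
tcp_rot: [-175.7, -1.0, 15.5]
wrist_force: [-0.1, -1.0, -5.9]
opening: 0.0231
grasp_force: 14.3
```

Emit:
arm_command(
  series=[
    [0,0,0,-0.06],
    [0,0,0,-0.12],
    [0,0,0,-0.17],
    [0,0,0,-0.21],
    [0,0,0,-0.23],
  ],
)

```text
time: 11.65
ee_pos: [0.568, 0.0257, 0.1959]
tcp_rot: [-176.0, -2.0, 28.6]
wrist_force: [0.9, 0.1, -5.0]
opening: 0.0234
grasp_force: 14.3
```

Emit:
arm_command(
  series=[
    [0,0,0,0],
    [0,0,0,0],
    [0,0,0,0],
    [0,0,0,0],
    [0,0,0,0],
  ],
)

```text
time: 12.15
ee_pos: [0.568, 0.0261, 0.1959]
tcp_rot: [-176.0, -2.0, 28.5]
wrist_force: [0.9, 0.4, -5.4]
opening: 0.0232
grasp_force: 14.3
```

```bash
python3 look.py w5 holder_socket:.055 holder:0 stake:.19
```

```text
12.2 [0.56806483 0.02605058 0.19592978] [-176.01972196   -1.96821627   28.4570429 ] 0.02346037209239217 [-0.  -0.  -0.   0.1  0.1 -0. ]
holder_socket [  9.6 117.6] 0.89 [0.5068 0.268  0.055 ]
holder [ 48.5 118.1] 0.89 [0.5033 0.2692 0.    ]
stake [259.7 323.4] 0.72 [0.5283 0.0035 0.19  ]
```

View pics/w5.png

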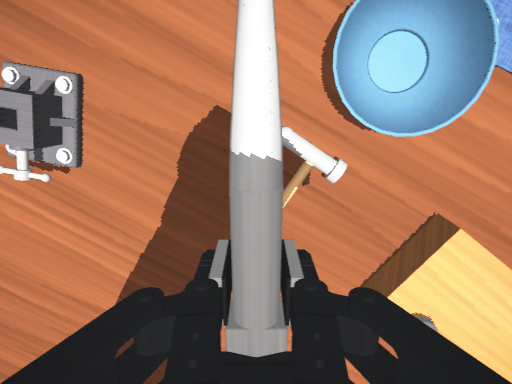

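Run:
```python
from h import *
s=bot.get_obs(); print(s['q'].round(2),s['time'],s['torque'])
```

```text
[  0.4    7.03   8.28  91.39   4.44 151.87] 12.35 [-0.16197104  0.00477437  0.02598402]
```

Emit:
arm_command(
  series=[
    [0,0,0,-0.03],
    [0,0,0,-0.09],
    [0,0,0,-0.17],
    [0,0,0,-0.28],
    [0,0,0,-0.41],
  ],
)

```text
time: 12.85
ee_pos: [0.5681, 0.026, 0.1959]
tcp_rot: [-177.2, -3.4, 52.3]
wrist_force: [-0.5, 0.5, -5.5]
opening: 0.0234
grasp_force: 14.3
```

Emit:
arm_command(
  series=[
    [0,0,0,-0.14],
    [0,0,0,-0.28],
    [0,0,0,-0.42],
    [0,0,0,-0.56],
    [0,0,0,-0.7],
  ],
)

```text
time: 13.35
ee_pos: [0.5681, 0.026, 0.1959]
tcp_rot: [180.0, -4.4, 92.5]
wrist_force: [0.8, -0.2, -4.4]
opening: 0.0234
grasp_force: 14.2
```

Going as expected; continuing the full wrist turn to reach the other end of joint 6.

Emit:
arm_command(
  series=[
    [0,0,0,-0.14],
    [0,0,0,-0.28],
    [0,0,0,-0.42],
    [0,0,0,-0.56],
    [0,0,0,-0.7],
  ],
)

```text
time: 13.85
ee_pos: [0.5681, 0.026, 0.196]
tcp_rot: [177.1, -3.4, 132.7]
wrist_force: [-1.0, 0.2, -5.4]
opening: 0.0237
grasp_force: 14.3
```

Emit:
arm_command(
  series=[
    [0,0,0,-0.14],
    [0,0,0,-0.28],
    [0,0,0,-0.42],
    [0,0,0,-0.56],
    [0,0,0,-0.7],
  ],
)

```text
time: 14.35
ee_pos: [0.568, 0.026, 0.1959]
tcp_rot: [175.6, -0.7, 172.8]
wrist_force: [0.3, 0.2, -4.8]
opening: 0.0231
grasp_force: 14.3
```

Emit:
arm_command(
  series=[
    [0,0,0,-0.14],
    [0,0,0,-0.28],
    [0,0,0,-0.42],
    [0,0,0,-0.56],
    [0,0,0,-0.7],
  ],
)

```text
time: 14.85
ee_pos: [0.5681, 0.026, 0.1959]
tcp_rot: [176.2, 2.3, -147.2]
wrist_force: [0.6, -0.1, -5.3]
opening: 0.0232
grasp_force: 14.3
```

Emit:
arm_command(
  series=[
    [0,0,0,-0.14],
    [0,0,0,-0.28],
    [0,0,0,-0.42],
    [0,0,0,-0.56],
    [0,0,0,-0.7],
  ],
)

```text
time: 15.35
ee_pos: [0.5681, 0.0261, 0.1959]
tcp_rot: [178.5, 4.2, -107.1]
wrist_force: [-0.9, -0.3, -6.7]
opening: 0.0235
grasp_force: 14.3
```

Emit:
arm_command(
  series=[
    [0,0,0,-0.14],
    [0,0,0,-0.28],
    [0,0,0,-0.42],
    [0,0,0,-0.56],
    [0,0,0,-0.7],
  ],
)

```text
time: 15.85
ee_pos: [0.568, 0.0261, 0.1959]
tcp_rot: [-178.4, 4.1, -66.9]
wrist_force: [0.2, -0.4, -5.3]
opening: 0.0232
grasp_force: 14.3
```

Emit:
arm_command(
  series=[
    [0,0,0,-0.14],
    [0,0,0,-0.28],
    [0,0,0,-0.42],
    [0,0,0,-0.56],
    [0,0,0,-0.7],
  ],
)

```text
time: 16.35
ee_pos: [0.568, 0.0261, 0.1959]
tcp_rot: [-176.1, 2.2, -26.7]
wrist_force: [0.2, -0.4, -5.3]
opening: 0.0232
grasp_force: 14.3
```

Emit:
arm_command(
  series=[
    [0,0,0,-0.13],
    [0,0,0,-0.24],
    [0,0,0,-0.33],
    [0,0,0,-0.39],
    [0,0,0,-0.41],
  ],
)

```text
time: 16.85
ee_pos: [0.5681, 0.0261, 0.1959]
tcp_rot: [-175.6, 0.4, -3.6]
wrist_force: [-0.2, 0.4, -5.8]
opening: 0.0235
grasp_force: 14.3
```

Run:
```python
from h import *
s=bot.get_obs(); print(s['q'].round(2),s['time'],s['ee_pos'],s['tcp_rot'])
```

```text
[   0.4     7.03    8.28   91.39    4.44 -176.02] 16.85 [0.56806981 0.02606972 0.19592731] [-175.57986643    0.44550724   -3.56585912]
```

Emit:
arm_command(
  series=[
    [0,0,0,-0.04],
    [0,0,0,-0.08],
    [0,0,0,-0.12],
    [0,0,0,-0.16],
    [0,0,0,-0.2],
  ],
)

```text
time: 17.35
ee_pos: [0.5652, 0.0616, 0.1959]
tcp_rot: [-177.1, -0.4, 4.7]
wrist_force: [0.6, 0.5, -5.9]
opening: 0.0233
grasp_force: 14.3
```

Run:
```python
from h import *
s=bot.get_obs(); print(s['q'].round(2),s['time'],s['ee_pos'],s['tcp_rot'])
```

```text
[   4.74    6.49    7.73   90.84    2.94 -179.94] 17.35 [0.5652213  0.06156902 0.19587277] [-177.06114899   -0.40009225    4.68521335]
```

Emit:
arm_command(
  series=[
    [0,0,0,-0.05],
    [0,0,0,-0.1],
    [0,0,0,-0.15],
    [0,0,0,-0.2],
    [0,0,0,-0.23],
  ],
)

```text
time: 17.85
ee_pos: [0.5514, 0.1239, 0.1959]
tcp_rot: [-179.7, -0.9, 12.5]
wrist_force: [0.3, 0.4, -6.3]
opening: 0.0229
grasp_force: 14.3
```

Run:
```python
from h import *
s=bot.get_obs(); print(s['q'].round(2),s['time'],s['ee_pos'],s['tcp_rot'])
```

```text
[  12.52    5.48    6.69   90.26    0.28 -179.94] 17.85 [0.55141087 0.12394087 0.19593306] [-179.71566857   -0.94771006   12.46786737]
```

```bash
python3 look.py w6 holder_socket:.055 holder:0 stake_nose:.19; python3 -c "
import cv2
i=cv2.imread('pics/w6.png')[60:310,0:250]
cv2.imwrite('pics/w6c.png',cv2.resize(i,None,fx=2.4,fy=2.4,interpolation=cv2.INTER_CUBIC))"
```

```text
17.9 [0.55105209 0.12491871 0.19595998] [-179.67865928   -0.94392207   12.55304487] 0.023387284196274317 [-1.7  0.2  0.1  0.2  0.3  0. ]
holder_socket [ 97.5 193.5] 0.62 [0.5087 0.2698 0.055 ]
holder [122.6 183.7] 0.57 [0.504  0.2681 0.    ]
holder [350.1 225.3] 0.18 [0.5115 0.0049 0.    ]
```

View pics/w6c.png

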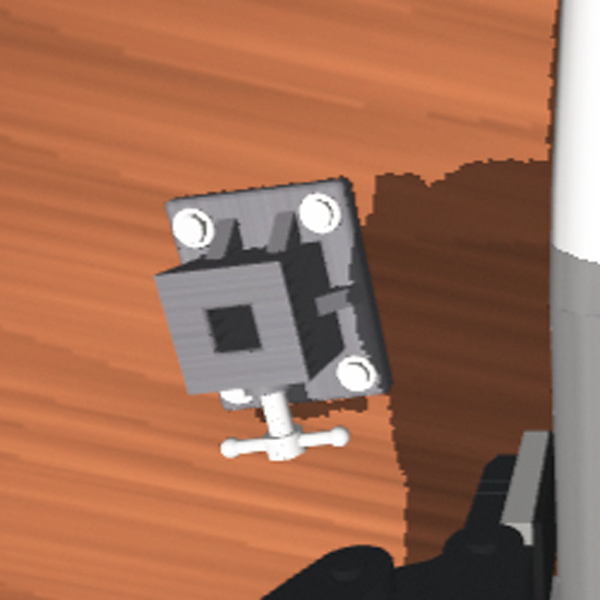

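Run:
```python
from h import *
A=np.load('C.npy'); C=(None,A[0],A[1],A[2][0])
f=lambda x,y,z: px2w(C,((x-.7)/2.4,60+(y-.7)/2.4),z)
an=lambda a,b:np.degrees(np.arctan2(*(b-a)[[1,0]])).round(1)
for P in ([(156,274),(279,262),(312,379),(189,395)],[(205,310),(250,303),(261,347),(216,354)]):
    B=[f(*p,.055) for p in P]; print(np.mean(B,0).round(4),'x',an(B[3],B[0]),an(B[2],B[1]),'y',an(B[1],B[0])-90,an(B[2],B[3])-90)
fl=[f(*p,.013) for p in [(350,180),(388,391),(168,200)]]; print(an(fl[1],fl[0]),an(fl[0],fl[2])-90)
```

```text
[0.5054 0.2698 0.055 ] x 17.7 21.0 y 18.099999999999994 20.400000000000006
[0.5054 0.2703 0.055 ] x 17.3 18.3 y 21.5 21.700000000000003
17.1 18.599999999999994
```

Emit:
arm_command(
  series=[
    [0.001,-0.006,0,0],
    [0.004,-0.02,0,0],
    [0.009,-0.042,0,0],
    [0.014,-0.066,0,0],
    [0.019,-0.09,0,0],
  ],
)

```text
time: 18.55
ee_pos: [0.5513, 0.2159, 0.1966]
tcp_rot: [-179.7, -0.9, 12.3]
wrist_force: [-0.4, 0.2, -6.1]
opening: 0.0232
grasp_force: 14.3
```

Emit:
arm_command(
  series=[
    [0.005,-0.022,0,-0.02],
    [0.009,-0.042,0,-0.05],
    [0.012,-0.056,0,-0.08],
    [0.0135,-0.064,0,-0.1],
    [0.0135,-0.0666,0,-0.112],
  ],
)

```text
time: 19.05
ee_pos: [0.5502, 0.2831, 0.197]
tcp_rot: [-179.8, -0.9, 18.8]
wrist_force: [-0.2, -0.4, -6.2]
opening: 0.0233
grasp_force: 14.3
```

Emit:
arm_command(
  series=[
    [0,0,0,0],
    [0,0,0,0],
    [0,0,0,0],
    [0,0,0,0],
    [0,0,0,0],
  ],
)

```text
time: 19.55
ee_pos: [0.5504, 0.282, 0.1974]
tcp_rot: [-179.8, -1.0, 18.7]
wrist_force: [0.3, -0.2, -5.3]
opening: 0.0232
grasp_force: 14.3
```

```bash
cat > chk.py <<'E'
from h import *
import time
s=bot.get_obs(); P=[]
for i in range(4): cam('side'); s=bot.get_obs(); P.append(np.r_[s['ee_pos'],s['tcp_rot']])
P=np.array(P); P[:,3]%=360; m=P.mean(0); print(s['time'],s['q'].round(2),m.round(4),s['torque'].round(3),s['grasp_force'])
y=np.radians(m[5]); d=np.array([.5489,.2848,.1086])-m[:3]
print('tool shift',d[0]*np.cos(y)+d[1]*np.sin(y), d[0]*np.sin(y)-d[1]*np.cos(y), -d[2],'turn',np.radians(m[5]-19))
E
python3 chk.py
```

```text
19.75 [ 2.7130e+01  1.2950e+01  1.5280e+01  9.1330e+01  6.0000e-02 -1.7158e+02] [  0.5503   0.2822   0.1973 180.2086  -0.9711  18.6978] [-0.068  0.     0.02 ] 14.284396022558212
tool shift -0.0005161023279627278 -0.0029018435611287276 0.08870932439832332 turn -0.005274033480304553
```

Emit:
arm_command(
  series=[
    [-0.001,-0.001,0.008,0],
    [-0.002,-0.002,0.025,-0.003],
    [-0.0025,-0.003,0.045,-0.005],
    [-0.0025,-0.003,0.062,-0.005],
    [-0.0025,-0.003,0.07,-0.005],
  ],
)

```text
time: 20.25
ee_pos: [0.5471, 0.2847, 0.1248]
tcp_rot: [-179.8, -0.8, 19.0]
wrist_force: [0.5, -0.8, -5.7]
opening: 0.023
grasp_force: 14.2
```

Emit:
arm_command(
  series=[
    [0,0,0.004,0],
    [0,0,0.01,0],
    [0,0,0.015,0],
    [0,0,0.0175,0],
    [0,0,0.0175,0],
  ],
)

```text
time: 20.75
ee_pos: [0.5482, 0.2852, 0.1096]
tcp_rot: [-179.8, -1.0, 19.0]
wrist_force: [-0.4, -0.1, -5.3]
opening: 0.0233
grasp_force: 14.3
```

Emit:
arm_command(
  series=[
    [0,0,0,0],
    [0,0,0,0],
    [0,0,0,0],
    [0,0,0,0],
    [0,0,0,0],
  ],
)

```text
time: 21.25
ee_pos: [0.5483, 0.2852, 0.1098]
tcp_rot: [-179.8, -1.0, 19.0]
wrist_force: [0.5, 0.5, -5.6]
opening: 0.0234
grasp_force: 14.3
```

```bash
python3 chk.py
python3 - <<'E'
from h import *
S=cam('side');
for t,z in [('stake_tang',.075),('stake',.105),('stake_nose',.117),('holder_socket',.055)]:
    for m in bot.mark_of('side',t)[:1]: print(t,np.round(m['location'],1),m['confidence'],px2w(S,m['location'],z).round(4))
print('expect tang',w2px(S,[.5054,.2698,.075]),'origin',w2px(S,[.5054,.2698,.105]))
a=cv2.resize(S[0]['color'][240:370,190:330],None,fx=4,fy=4,interpolation=cv2.INTER_CUBIC)
cv2.imwrite('pics/fin.png',a)
E
```

```text
21.45 [ 2.7450e+01  1.2570e+01  5.1700e+00  8.1610e+01  6.0000e-02 -1.7155e+02] [ 5.483000e-01  2.852000e-01  1.098000e-01  1.802029e+02 -9.708000e-01
  1.899920e+01] [-0.032  0.021  0.016] 14.268481582403183
tool shift 0.00047936251187605076 0.0005699610386866144 0.0011757869171331592 turn -1.3394247968337955e-05
stake_tang [268.  306.8] 0.84 [0.5021 0.2645 0.075 ]
stake [265.4 294.8] 0.57 [0.5074 0.266  0.105 ]
holder_socket [261.8 314.4] 0.82 [0.5122 0.2675 0.055 ]
expect tang [265.40686578 308.55488099] origin [265.90478551 296.63479484]
```

View pics/fin.png

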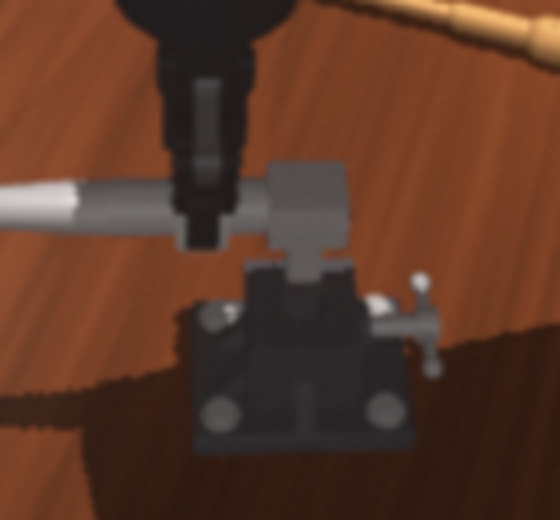

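```bash
python3 -c "
from workcell import bot
print(bot.job_done())"
```

```text
the job is handed in; nothing more can be done
None
```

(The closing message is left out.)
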